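# Free the heat-lamp pawl with the release rod and lower the lamp over the dip

### The job

The heat lamp on the carving stand is parked at its top notch; bring it down to warm the dip. Take the cranked release rod from its holder by the wooden handle, feel its toe up under the red tail of the ratchet pawl and ease it up until the pawl comes free and the lamp's weight hangs on the rod, then lower the lamp gently on the rod all the way down onto its lower collar, and stand the rod back in its holder. Do not force the pawl or strain the lamp against the cap just above it, keep the gripper off the hot stand, and leave everything else where it is.

Things in the scene. Friction and masses are not known exactly. Their poses are not given: they have to be found in the camera images.
- stand: Hot heat-lamp stand, fixed. Oak board 190 (x) x 360 (y) x 20 mm, y = -70 to +290; upright 28 mm square post on this frame's z axis, with ratchet teeth 20 mm apart on its -y face and a black cap (r 26, 12 thick). Origin: on the counter under the post. The post is telescopic and clamped: its setting, 0 to 30 mm, is not measured and raises all on it (called H below). -x side looks to the robot.
- lamp (a joint): How far the copper lamp's carriage has come down the post, m: 0 parked on the top tooth, 0.070 on the black lower collar. From 0 it can rise only 4 mm: there it meets the cap hard. It weighs 0.4 to 0.65 kg; friction 0.6 N; unsupported it drops. Carriage: stand x, y = +-24; top at H + 235 mm, cap from H + 239 to H + 251 (parked). The shade (r 82, mouth at H + 160) hangs at stand y = +170.
- tail_low (a point): Lowest place of the middle of the underside of the ratchet pawl's red tail (stand x = 0, y = -64, z = 187.5 mm; fixed to the stand); the tail itself is H = 0 to 30 mm straight above: feel for it. Tail: level, 16 mm wide (x), 5 thick, from the carriage's cheeks (y = -47, x = +-13) out to a lip (y = -84 to -88) hanging 7 mm below its underside. Pawl pivot along x at y = -36, H + 190.
- rod: Cranked release rod, 0.11 kg, upright in its holder. Origin: on the shaft axis at the middle of the wooden handle; z up, x the way the toe points. Handle 18 x 18 mm, 70 tall (z = -35 to +35); 8 mm round shaft down to the square toe: 8 x 8 mm steel from x = -4 to +44, top z = -118, bottom z = -126. Grip firmly (40 N or more).
- rod_toe (a point): Middle of the toe's end face. In use the toe lies under the tail along stand x and lifts. From first touch: 2 to 4 N for about 7 mm while the loaded pawl turns out and lifts the lamp 3 mm; then it snaps free, the whole weight (4 to 7 N) is on the toe and keeps it free while lowered; about 13 mm after touch the cap stops it hard (5 N per mm). Tail and lamp follow the toe down; take it away and the pawl springs back in.
- holder: Fixed wooden holder block 76 (x) x 44 (y) x 52 mm, x = -18 to +58. Slot for the toe, open at the top: x = -8 to +48, 14 mm wide, floor 10 mm above the counter, 42 deep. Origin: on the counter under the rod's shaft; x the way the toe points. The put-away rod stands upright on the slot floor, its origin 136 mm straight above this one.
- dip_bowl: Blue ceramic dipping bowl, 90 mm wide, 36 mm tall, on the marble under the lamp. Origin under its centre. Bystander.
- cups: Stack of four pastel plastic cups, 78 mm wide, 161 mm tall. Origin under its centre. Bystander.
- alu_lid: Aluminium lid with a knob, 176 mm wide, 46 mm tall. Origin under its centre. Bystander.
- canister: Closed glass canister with a wooden lid, 104 mm wide, 148 mm tall. Origin under its centre. Bystander.
- oil_bottle: Green glass oil bottle, 60 mm wide, 200 mm tall. Origin under its centre. Bystander.
- salt_pot: Terracotta salt pot, 72 mm wide, 50 mm tall. Origin under its centre. Bystander.
- coaster: Round cork coaster, 100 mm wide, 8 mm thick. Origin under its centre. Bystander.

How it is judged:
By the outcome, as a careful person would: the job done as asked, in the order asked, and still so for the second after the job is handed in, with the robot touching nothing.
It also fails if it takes over 67 s, if anything falls off the work surface, if the arm or the gripper's body presses on something with over 40 N, if the wrist force passes 120 N, or if a joint passes its speed limit or range.

### The arm

A 6-joint arm with a two-finger parallel gripper is mounted at the origin on the work surface. World frame = base frame: x ahead of the robot, y to its left, z up, the work surface at z = 0. Lengths are in mm, angles in rad, forces in N, time in s.
With the tool pointing down it reaches from about 400 to 925 mm from the base axis. Payload 12.5 kg.
Tool frame: the origin (TCP) lies at the very end of the fingers, on their centre line; the grasp point (between the pads) lies env.grip_point_offset behind it (env.grip_point_offset is the distance from the TCP to the grasp point, in mm); y points along the fingers, z is the direction in which the jaws open and shut, and the axes are right-handed (so a half turn about y gives the same grasp; the last joint's range is limited). The gripper opens to 95 mm and grips with 3 to 60 N. Pads are 20 mm wide; open, the fingers measure 119 mm over their backs; the gripper's body (75 mm by 180 mm) begins 59 mm behind the grasp point.
Start: joints at [-1.293, 0.491, 1.559, -0, 1.092, -0.106], TCP at [234.053, -579.539, 214.661] pointing down, gripper open.
Joint ranges: [-3.1, 3.1], [-0.84, 2.19], [0.05, 2.79], [-1.13, 4.28], [0.06, 2.93], [-2.69, 2.69]. Speed limits (rad/s): [2.22, 2.22, 2.79, 3.14, 3.14, 3.14].

### API

Orientations are given as [roll, pitch, yaw] about the fixed x, y, z axes, in that order (R = Rz(yaw) Ry(pitch) Rx(roll)).
In Python, from cell import readout, read_camera, env, nets gives the robot as it stands.
- The arm moves only by the tool apply_moves, never from a script. Its argument "increments" is a list of rows, each a list of 3 entries, a list of its own where there are three numbers: the shift along the tool's x, y, z in cm, then the turn, a rotation vector about the tool's x, y, z in degrees, then the finger opening in cm, from 0 to 9.51. A call has exactly 5 rows; each row shifts and turns the pose as measured when the row begins, along the tool's axes as they then stand; what a row does not reach is not made up. A row lasts 1/8 s, in which the tool goes at most 62.5 mm and 10.7 degrees, less where a joint would pass 70% of its speed; a pose out of reach is approached as far as the arm can. A call with a gripper value outside its range is refused whole. The fingers move at their own pace and stop on an object; the grip force is fixed at half the most. Time passes only in rows, so rows that do not move let the fingers close, or fill a call up. It gives the time, the measured TCP pose, the force and the opening at its end, in the units of the state.
- readout.state(): the state, without advancing time (a new reading comes with each control period).
- read_camera(name): name is "side" or "top" or "wrist"; returns a dict with "img" (400x640x3 uint8, red, green, blue), "vfov" (degrees; the focal length in pixels is half the picture's height over the tangent of half this angle, whatever the lens; pixels are square), "cx", "cy" (the principal point, pixels), "rvec" (rotation vector, rad) and "tvec" (3), from world to camera coordinates, as OpenCV has them; the wrist camera has in their place "mount" (4x4, takes a point from camera to tool coordinates, whose origin is the TCP and whose axes are the tool frame's). Camera axes: x right, y down, z forward; pixel columns grow to the right and rows downward; lengths in mm; the calibration is good to about 2 mm. A picture is of the moment at which its call begins: read the wrist's pose just before it. There is no depth.
- env.job_done(): hands the job in, once; it reports no verdict.
Trained networks look in a picture, given as the dict that the camera call returned (one of the last four; its "shot" number tells which), for a name from the list of things; names that differ only in an ending like _2 or _b are one class to them, and where a whole thing is asked for, a point or a joint stands for the part that bears it (a point fixed in the world has none). Each returns a list of dicts, best first, with "confidence" (0 to 1); they miss things now and then, are a little off and sometimes report something else, mostly with a low value. They report only what shows in the picture. A call takes as long as a camera call.
- nets.look_for(picture, thing): "point" ([x, y, z] in mm, in the coordinates of the camera as it stood for that picture, good to about 4 mm: the middle of the surface that is visible of it).
- nets.mark_of(picture, thing): "point" ([x, y, z] in mm, in the coordinates of the camera as it stood for that picture, good to about 4 mm: a listed point, or the origin of a listed thing).
The state is a dict: "t": time; "joints": joint angles; "qvel": joint speeds; "tau": joint torques, N m; "eef_pos": TCP position; "tcp_rot": TCP orientation; "ft_force": force on the tool from outside, world axes, zero at the start; "moment": the same for the moment, N m; "opening": opening from 0.0 (shut) to 1.0 (fully open).
Only numpy, scipy, OpenCV 4.12 (cv2) and the standard library are available. Lean on these libraries where they do the work, as an engineer would, in place of code of your own. Each camera call takes 0.05 s, during which the arm holds its last target. There are 200 camera calls.

## Working session

There is one attempt and no reset: what is moved stays moved. The work goes in short steps, Python scripts to look and compute and a tool call to move; the robot and the scene stay as the last step left them, time stands still between calls to the robot, and variables do not carry over. Pictures are saved under pics/ and viewed, about 8 in all and at most 12, crops included, and the job is handed in when it is done.

Besides the shell and the picture viewer there is one more tool, called after "Emit:" as a command line: name --argument value ..., lists and objects as JSON in quotes. apply_moves: Moves the arm, as the interface text tells. Its arguments: {"type":"object","properties":{"increments":{"type":"array"}},"required":["increments"]}

```bash
ls; mkdir -p pics
cat > h.py <<'E'
import numpy as np, cv2
from scipy.spatial.transform import Rotation as R
from cell import readout, read_camera, env, nets
def towld(c,p,st=None):
    p=np.array(p,float)
    if 'mount' in c:
        q=(np.array(c['mount'])@np.r_[p,1])[:3]
        return R.from_euler('xyz',st['tcp_rot']).as_matrix()@q+np.array(st['eef_pos'])
    M=cv2.Rodrigues(np.array(c['rvec'],float))[0]
    return M.T@(p-np.array(c['tvec'],float).ravel())
def proj(c,P,st=None):
    P=np.array(P,float).reshape(-1,3)
    if 'mount' in c:
        T=np.eye(4);T[:3,:3]=R.from_euler('xyz',st['tcp_rot']).as_matrix();T[:3,3]=st['eef_pos']
        q=(np.linalg.inv(T@np.array(c['mount']))@np.c_[P,np.ones(len(P))].T).T[:,:3]
    else:
        M=cv2.Rodrigues(np.array(c['rvec'],float))[0]; q=P@M.T+np.array(c['tvec'],float).ravel()
    f=200/np.tan(np.radians(c['vfov'])/2)
    return np.c_[f*q[:,0]/q[:,2]+c['cx'],f*q[:,1]/q[:,2]+c['cy']]
def save(c,n): cv2.imwrite('pics/'+n,cv2.cvtColor(c['img'],cv2.COLOR_RGB2BGR))
E
python3 - <<'E'
from h import *
s=readout.state();print(s['t'],s['eef_pos'],s['tcp_rot'],s['ft_force'],s['opening'],env.grip_point_offset)
ims=[]
for n in['side','top']:
    c=read_camera(n);ims.append(c['img']);print(n,c['vfov'],c.get('rvec'),c.get('tvec'))
    for th in['stand','lamp','tail_low','rod','rod_toe','holder','dip_bowl','cups','alu_lid','canister','oil_bottle','salt_pot','coaster']:
        for r in nets.mark_of(c,th)[:1]:print(th,round(r['confidence'],2),np.round(towld(c,r['point']),1), end=' ; ')
        for r in nets.look_for(c,th)[:1]:print('look',round(r['confidence'],2),np.round(towld(c,r['point']),1))
    save(c,n+'0.png')
E
```

```text
pics
0.0 [ 233.97967073 -579.26978594  214.04863526] [-1.57192702e+00  1.13522007e-04 -2.75778772e+00] [-0.34703034 -0.53801047 -0.37784629] 1.0013440208175708 18.8
side 46.13354295514119 [ 1.15647082  2.26103951 -1.05515205] [ 345.48259552 -218.82617036 1887.90898675]
stand 0.61 [564.5 139.4   3.7] ; look 0.69 [566.6 275.9  29.5]Traceback (most recent call last):
  File "<stdin>", line 7, in <module>
ValueError: it knows: alu_lid, canister, coaster, cups, dip_bowl, holder, oil_bottle, rod, rod_toe, salt_pot, stand, tail_low
```

Run:
```python
from h import *
for n in['side','top']:
    c=read_camera(n)
    for th in['stand','tail_low','rod','rod_toe','holder','dip_bowl','cups','alu_lid','canister','oil_bottle','salt_pot','coaster']:
        print(th,end=' ')
        for r in nets.mark_of(c,th)[:1]:print(round(r['confidence'],2),np.round(towld(c,r['point']),1), end=' ; ')
        try:
          for r in nets.look_for(c,th)[:1]:print('look',round(r['confidence'],2),np.round(towld(c,r['point']),1),end='')
        except Exception as e: pass
        print()
    save(c,n+'0.png')
```

```text
stand 0.87 [568.2 139.3   1.8] ; look 0.7 [566.4 276.5  28.9]
tail_low 0.61 [578.7  78.  185.7] ; look 0.63 [561.7 273.8  27.5]
rod 0.43 [ 475.6 -293.   136.5] ; look 0.57 [ 479.3 -291.8  128.9]
rod_toe look 0.44 [ 480.4 -285.6  132. ]
holder 0.74 [ 470.8 -294.6   -0.9] ; look 0.82 [ 510.3 -273.3   43.5]
dip_bowl look 0.93 [495.3 297.3  49. ]
cups 0.8 [ 7.134e+02 -2.828e+02  2.000e-01] ; look 0.78 [ 730.4 -264.5  114.5]
alu_lid 0.69 [771.3 -70.8   1.1] ; look 0.64 [785.7 -59.9  16.5]
canister 0.7 [531.  539.8  -2.8] ; look 0.59 [569.6 543.  103.7]
oil_bottle 0.74 [ 544.6 -525.9    2.1] ; 
salt_pot 0.65 [566.9 140.6   2.6] ; look 0.73 [ 452.9 -455.    35.6]
coaster 0.53 [418.6 543.4  -1.3] ; 
stand 0.95 [560.3 141.    4.9] ; look 0.77 [522.8 236.8  32.6]
tail_low 0.85 [577.9  79.7 184. ] ; look 0.94 [522.7 236.5  25.4]
rod 0.56 [ 469.5 -288.7  142.2] ; look 0.62 [ 470.5 -284.3  156.2]
rod_toe 0.53 [ 512.1 -269.4   17.4] ; look 0.44 [ 491.7 -274.4   51.9]
holder 0.56 [ 476.3 -287.    -1.1] ; look 0.56 [ 495.1 -275.5   49.9]
dip_bowl 
cups 0.57 [ 714.5 -282.    -4.1] ; look 0.91 [ 715.  -286.8  108.6]
alu_lid 0.75 [763.1 -69.8   0.8] ; look 0.78 [760.  -66.   18.5]
canister 0.93 [527.7 536.   -2.1] ; look 0.76 [526.4 517.5 132.2]
oil_bottle 0.65 [ 542.8 -518.8    2.3] ; look 0.85 [ 543.6 -505.6  131.3]
salt_pot 0.83 [ 445.8 -460.7    2.9] ; look 0.82 [ 444.3 -467.    22.9]
coaster look 0.78 [417.2 550.    4.1]
```

View pics/side0.png

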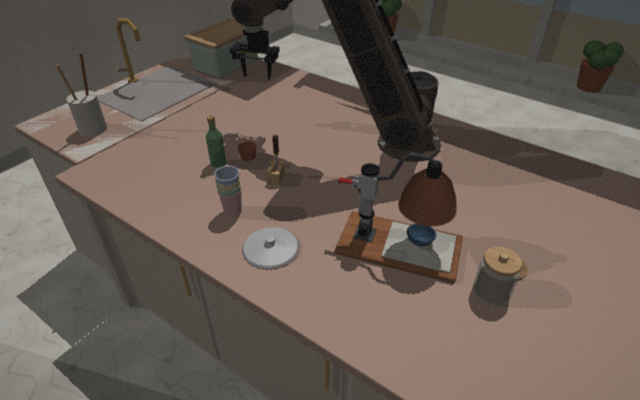

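View pics/top0.png

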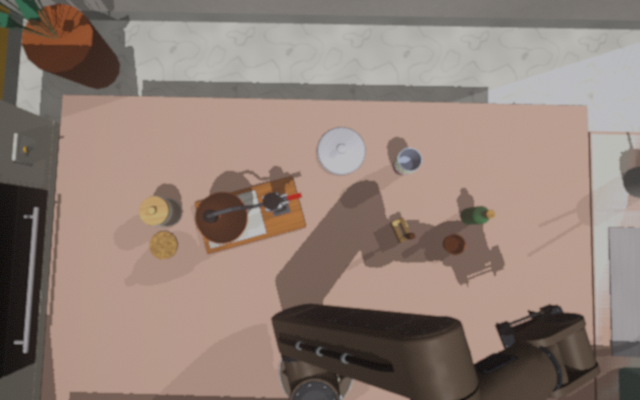

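The side view shows the rod upright in its holder at (275,160), and the red tail at (345,181) on the stand. In the top view the holder is at (402,230) and the red tail at (292,197). Next I'll look closer with the wrist camera.

```bash
cat >> h.py <<'E'
def plan(pos,zang,n,grip,s=None):
    """rows to reach TCP pos, tool down, tool z at world angle zang deg"""
    s=s or readout.state(); p=np.array(s['eef_pos']); R0=R.from_euler('xyz',s['tcp_rot'])
    R1=R.from_euler('xyz',[-np.pi/2,0,np.radians(zang-90)])
    rv=(R0.inv()*R1).as_rotvec(); d=(np.array(pos)-p)/n; out=[]
    for i in range(n):
        Ri=R0*R.from_rotvec(rv*i/n)
        out.append([np.round(Ri.inv().apply(d)/10,2).tolist(),np.round(np.degrees(rv)/n,1).tolist(),grip])
    print('t',round(s['t'],2),'pos',p.round(1),'|step| mm',np.linalg.norm(d).round(1))
    for i in range(0,n,5): print(str(out[i:i+5]))
E
python3 - <<'E'
from h import *
c=read_camera('wrist');print(c['vfov'],np.round(c['mount'],3))
plan([455,-300,330],30,10,9.5)
E
```

```text
70.51015166836342 [[   0.       0.958    0.288  -81.568]
 [   0.      -0.288    0.958 -168.677]
 [   1.      -0.      -0.       0.323]
 [   0.       0.       0.       1.   ]]
t 2.7 pos [ 234.1 -579.5  214.6] |step| mm 37.5
[[[-3.1, -1.15, -1.76], [-0.0, -9.8, -0.0], 9.5], [[-3.35, -1.15, -1.21], [-0.0, -9.8, -0.0], 9.5], [[-3.51, -1.15, -0.62], [-0.0, -9.8, -0.0], 9.5], [[-3.56, -1.15, -0.02], [-0.0, -9.8, -0.0], 9.5], [[-3.51, -1.15, 0.59], [-0.0, -9.8, -0.0], 9.5]]
[[[-3.36, -1.15, 1.18], [-0.0, -9.8, -0.0], 9.5], [[-3.11, -1.15, 1.73], [-0.0, -9.8, -0.0], 9.5], [[-2.77, -1.15, 2.24], [-0.0, -9.8, -0.0], 9.5], [[-2.35, -1.15, 2.68], [-0.0, -9.8, -0.0], 9.5], [[-1.86, -1.15, 3.04], [-0.0, -9.8, -0.0], 9.5]]
```

Emit:
apply_moves --increments '[[[-3.1,-1.15,-1.76],[0,-9.8,0],9.5],[[-3.35,-1.15,-1.21],[0,-9.8,0],9.5],[[-3.51,-1.15,-0.62],[0,-9.8,0],9.5],[[-3.56,-1.15,-0.02],[0,-9.8,0],9.5],[[-3.51,-1.15,0.59],[0,-9.8,0],9.5]]'

```text
t: 3.32
eef_pos: [344.8, -436.3, 272.6]
tcp_rot: [-1.572, 0.001, -1.88]
ft_force: [-0.4, -0.3, -0.2]
opening: 0.999
```

Emit:
apply_moves --increments '[[[-3.36,-1.15,1.18],[0,-9.8,0],9.5],[[-3.11,-1.15,1.73],[0,-9.8,0],9.5],[[-2.77,-1.15,2.24],[0,-9.8,0],9.5],[[-2.35,-1.15,2.68],[0,-9.8,0],9.5],[[-1.86,-1.15,3.04],[0,-9.8,0],9.5]]'

```text
t: 3.95
eef_pos: [453.5, -287.8, 332.8]
tcp_rot: [-1.57, 0.0, -0.996]
ft_force: [0.5, -0.3, -0.6]
opening: 0.998
```

Run:
```python
from h import *
s=readout.state();print(s['t'],np.round(s['eef_pos'],1),np.degrees(s['tcp_rot']).round(1))
c=read_camera('wrist');save(c,'w1.png')
for th in['rod','rod_toe','holder']:
    for r in nets.mark_of(c,th)[:2]:print(th,round(r['confidence'],2),np.round(towld(c,r['point'],s),1))
```

```text
3.95 [ 453.5 -287.8  332.8] [-90.    0.  -57.1]
rod 0.85 [ 475.5 -287.1  136.2]
rod_toe 0.93 [ 516.8 -272.3   12. ]
holder 0.86 [ 474.6 -293.6   -4.2]
```

View pics/w1.png

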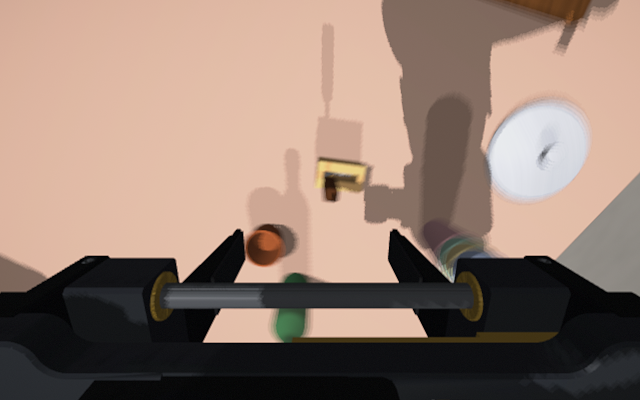

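The wrist view shows the holder top at (342,172), with the handle's brown top at (331,189) and the toe slot pointing image-right. I'll fit the yaw from the holder's edge, with the arm now still.

```bash
cat >> h.py <<'E'
def onplane(c,uv,z,s=None):
    """pixels -> world points on plane z"""
    f=200/np.tan(np.radians(c['vfov'])/2); out=[]
    for u,v in np.array(uv,float).reshape(-1,2):
        a=towld(c,[0,0,0],s); b=towld(c,[(u-c['cx'])/f,(v-c['cy'])/f,1],s)
        out.append(a+(b-a)*(z-a[2])/(b[2]-a[2]))
    return np.array(out)
E
python3 - <<'E'
from h import *
s=readout.state();c=read_camera('wrist');print(s['t'],np.round(s['eef_pos'],1))
im=c['img'];x0,y0,x1,y1=295,130,390,220
hsv=cv2.cvtColor(im,cv2.COLOR_RGB2HSV)
print(im[160,325:345:6], im[175,350:362:6], hsv[160,325],hsv[100,250],hsv[140,340])
m=((hsv[...,0]>18)&(hsv[...,0]<32)&(hsv[...,1]>80)&(hsv[...,2]>110)).astype(np.uint8); mm=np.zeros_like(m);mm[y0:y1,x0:x1]=m[y0:y1,x0:x1]
ys,xs=np.nonzero(mm);print(len(xs))
W=onplane(c,np.c_[xs,ys],52,s)[:,:2].astype(np.float32)
(cx,cy),(w,h),a=cv2.minAreaRect(W);print('rect',cx,cy,w,h,a)
for r in nets.mark_of(c,'rod_toe')[:1]+nets.mark_of(c,'rod')[:1]:print(np.round(towld(c,r['point'],s),1))
# predicted overlay for centre 475,-290, yaw 20..
crop=cv2.resize(im[y0:y1,x0:x1],None,fx=6,fy=6,interpolation=cv2.INTER_CUBIC)
k=cv2.resize(mm[y0:y1,x0:x1]*255,None,fx=2,fy=2); crop[:k.shape[0],-k.shape[1]:][k>0]=(0,255,0)
cv2.imwrite('pics/w2.png',crop[...,::-1])
E
```

```text
4.15 [ 453.  -288.7  332.2]
[[ 94  74  47]
 [ 94  73  46]
 [106  83  57]
 [167 135 115]] [[181 157 115]
 [232 202 130]] [ 17 127  94] [ 11  65 228] [ 10  71 207]
583
rect 489.9847412109375 -280.9350280761719 75.84143829345703 44.541648864746094 24.558101654052734
[ 516.  -271.1    8.3]
[ 472.4 -289.8  134.5]
```

View pics/w2.png

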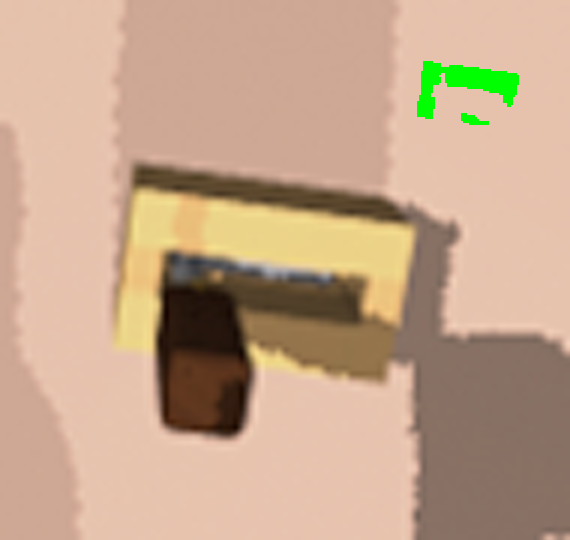

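Run:
```python
from h import *
plan([472,-289.4,190],24.6,5,9.5)
```

```text
t 4.3 pos [ 452.4 -289.6  331.8] |step| mm 28.6
[[[0.21, 2.84, 0.33], [-0.0, 1.6, -0.0], 9.5], [[0.2, 2.84, 0.34], [-0.0, 1.6, -0.0], 9.5], [[0.19, 2.84, 0.34], [-0.0, 1.6, -0.0], 9.5], [[0.18, 2.84, 0.35], [-0.0, 1.6, -0.0], 9.5], [[0.17, 2.84, 0.35], [-0.0, 1.6, -0.0], 9.5]]
```

Emit:
apply_moves --increments '[[[0.21,2.84,0.33],[0,1.6,0],9.5],[[0.2,2.84,0.34],[0,1.6,0],9.5],[[0.19,2.84,0.34],[0,1.6,0],9.5],[[0.18,2.84,0.35],[0,1.6,0],9.5],[[0.17,2.84,0.35],[0,1.6,0],9.5]]'

```text
t: 4.92
eef_pos: [470.0, -294.2, 186.2]
tcp_rot: [-1.57, -0.001, -1.161]
ft_force: [-0.8, 0.2, -0.1]
opening: 0.997
```

Run:
```python
from h import *
plan([472,-289.4,128],24.6,5,9.5)
```

```text
t 4.92 pos [ 470.  -294.2  186.2] |step| mm 11.7
[[[-0.07, 1.16, 0.07], [-0.0, -0.2, 0.0], 9.5], [[-0.07, 1.16, 0.07], [-0.0, -0.2, 0.0], 9.5], [[-0.07, 1.16, 0.08], [-0.0, -0.2, 0.0], 9.5], [[-0.07, 1.16, 0.08], [-0.0, -0.2, 0.0], 9.5], [[-0.07, 1.16, 0.08], [-0.0, -0.2, 0.0], 9.5]]
```

Emit:
apply_moves --increments '[[[-0.14,1.5,0.14],[0,-0.2,0],9.5],[[-0.12,1.5,0.12],[0,-0.2,0],9.5],[[-0.07,1.5,0.08],[0,-0.2,0],9.5],[[0,1.0,0],[0,0,0],9.5],[[0,0,0],[0,0,0],9.5]]'

```text
t: 5.55
eef_pos: [470.7, -290.9, 127.4]
tcp_rot: [-1.571, 0.001, -1.152]
ft_force: [0.0, -0.5, -0.3]
opening: 0.998
```

Run:
```python
from h import *
plan([472,-289.4,128],24.6,2,9.5)
s=readout.state();c=read_camera('wrist')
for r in nets.mark_of(c,'rod')[:1]:print(r['confidence'],np.round(towld(c,r['point'],s),1))
```

```text
t 5.55 pos [ 470.7 -290.9  127.4] |step| mm 1.0
[[[-0.04, -0.03, 0.09], [0.0, -0.3, -0.0], 9.5], [[-0.04, -0.03, 0.09], [0.0, -0.3, -0.0], 9.5]]
0.78 [ 475.2 -291.   138.8]
```

Emit:
apply_moves --increments '[[[-0.06,0,0.2],[0,-0.5,0],9.5],[[0,0,0],[0,0,0],1.5],[[0,0,0],[0,0,0],1.5],[[0,0,0],[0,0,0],1.5],[[0,0,0],[0,0,0],1.5]]'

```text
t: 6.28
eef_pos: [473.2, -289.8, 129.5]
tcp_rot: [-1.569, -0.003, -1.142]
ft_force: [0.5, -0.0, -0.3]
opening: 0.634
```

Emit:
apply_moves --increments '[[[0,0,0],[0,0,0],1.0],[[0,0,0],[0,0,0],0.5],[[0,0,0],[0,0,0],0],[[0,0,0],[0,0,0],0],[[0,0,0],[0,0,0],0]]'

```text
t: 6.9
eef_pos: [473.1, -289.9, 129.4]
tcp_rot: [-1.57, -0.003, -1.142]
ft_force: [0.0, -0.2, -1.0]
opening: 0.186
```

Run:
```python
from h import *
s=readout.state();print(s['opening']*95.1,s['ft_force'],s['moment'],s['eef_pos'],np.degrees(s['tcp_rot']))
```

```text
17.64444771276681 [ 0.00254536 -0.15157963 -0.99913093] [ 0.01073213 -0.12054908 -0.0195493 ] [ 473.08329486 -289.8679957   129.40812105] [-89.92725327  -0.14458016 -65.45568124]
```

Run:
```python
from h import *
plan([473,-289.8,215],24.6,5,0)
```

```text
t 6.9 pos [ 473.1 -289.9  129.4] |step| mm 17.1
[[[0.0, -1.71, 0.0], [-0.0, -0.0, 0.0], 0], [[0.0, -1.71, 0.0], [-0.0, -0.0, 0.0], 0], [[0.0, -1.71, 0.0], [-0.0, -0.0, 0.0], 0], [[-0.0, -1.71, -0.0], [-0.0, -0.0, 0.0], 0], [[-0.0, -1.71, -0.0], [-0.0, -0.0, 0.0], 0]]
```

Emit:
apply_moves --increments '[[[0,-1.0,0],[0,0,0],0],[[0,-1.7,0],[0,0,0],0],[[0,-1.8,0],[0,0,0],0],[[0,-1.8,0],[0,0,0],0],[[0,-1.8,0],[0,0,0],0]]'

```text
t: 7.52
eef_pos: [472.5, -289.4, 214.0]
tcp_rot: [-1.57, -0.001, -1.142]
ft_force: [0.3, -0.1, -1.7]
opening: 0.19
```

Run:
```python
from h import *
plan([490,62,289],12.9,10,0)
s=readout.state();print(s['ft_force'],s['opening'])
```

```text
t 7.53 pos [ 472.5 -289.4  214. ] |step| mm 36.0
[[[-3.12, -0.75, 1.62], [-0.0, 1.2, 0.0], 0], [[-3.15, -0.75, 1.56], [-0.0, 1.2, 0.0], 0], [[-3.19, -0.75, 1.49], [-0.0, 1.2, 0.0], 0], [[-3.22, -0.75, 1.43], [-0.0, 1.2, 0.0], 0], [[-3.24, -0.75, 1.36], [-0.0, 1.2, 0.0], 0]]
[[[-3.27, -0.75, 1.29], [-0.0, 1.2, 0.0], 0], [[-3.3, -0.75, 1.23], [-0.0, 1.2, 0.0], 0], [[-3.32, -0.75, 1.16], [-0.0, 1.2, 0.0], 0], [[-3.34, -0.75, 1.09], [-0.0, 1.2, 0.0], 0], [[-3.37, -0.75, 1.02], [-0.0, 1.2, 0.0], 0]]
[ 0.26507435 -0.07021535 -1.65705789] 0.18968857400786673
```

Emit:
apply_moves --increments '[[[-3.1,-0.75,1.6],[0,1.2,0],0],[[-3.15,-0.75,1.55],[0,1.2,0],0],[[-3.2,-0.75,1.5],[0,1.2,0],0],[[-3.2,-0.75,1.4],[0,1.2,0],0],[[-3.25,-0.75,1.35],[0,1.2,0],0]]'

```text
t: 8.15
eef_pos: [481.4, -111.2, 256.5]
tcp_rot: [-1.567, -0.004, -1.254]
ft_force: [-0.2, -0.0, -0.9]
opening: 0.188
```

Emit:
apply_moves --increments '[[[-3.25,-0.75,1.3],[0,1.2,0],0],[[-3.3,-0.75,1.2],[0,1.2,0],0],[[-3.3,-0.75,1.1],[0,1.2,0],0],[[-3.0,-0.75,0.8],[0,1.2,0],0],[[-1.0,-0.3,0.2],[0,0.5,0],0]]'

```text
t: 8.78
eef_pos: [486.1, 41.0, 293.9]
tcp_rot: [-1.563, -0.005, -1.348]
ft_force: [-0.3, -0.4, -1.2]
opening: 0.186
```

Run:
```python
from h import *
s=readout.state();print(s['t'],np.round(s['eef_pos'],1),np.degrees(s['tcp_rot']).round(1))
c=read_camera('wrist');save(c,'w3.png')
for th in['tail_low','rod_toe','stand','rod']:
    for r in nets.mark_of(c,th)[:1]:print(th,round(r['confidence'],2),np.round(towld(c,r['point'],s),1))
c=read_camera('top');save(c,'top1.png')
for th in['tail_low','stand']:
    for r in nets.mark_of(c,th)[:1]:print(th,round(r['confidence'],2),np.round(towld(c,r['point'],s),1))
```

```text
8.775 [486.1  41.  293.9] [-89.6  -0.3 -77.2]
tail_low 0.57 [581.7  81.  187.7]
stand 0.72 [562.8 140.    1.2]
rod 0.81 [491.1  42.5 302.5]
tail_low 0.71 [581.   79.9 181.9]
stand 0.87 [558.3 136.2   4.1]
```

View pics/w3.png

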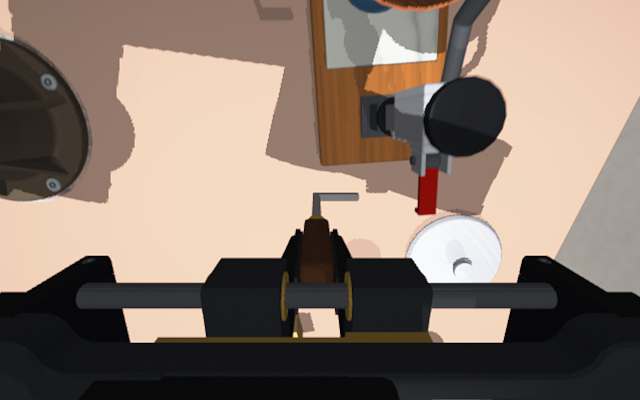

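The wrist view shows the rod's toe at (316–358,197), the red tail at (427,170–213), the cap disc around (466,117) and the board's near-left corner at (321,165). Next I'll fit the stand pose, including H, to these features.

Run:
```python
import cv2,numpy as np
im=cv2.imread('pics/w3.png');hsv=cv2.cvtColor(im,cv2.COLOR_BGR2HSV)
red=((hsv[...,0]<5)|(hsv[...,0]>174))&(hsv[...,1]>180)&(hsv[...,2]>60)
red[:, :395]=0;red[230:]=0;red[:140]=0
for v in range(155,220,4):
    x=np.nonzero(red[v])[0]; print(v,(x.min(),x.max(),im[v,x.min()].tolist()) if len(x) else None,end=' ')
print()
blk=(im.max(2)<45);blk[:,:400]=0;blk[:60]=0;blk[170:]=0
n,l,st,_=cv2.connectedComponentsWithStats(blk.astype(np.uint8));print(st[1:][st[1:,4]>200])
c=cv2.resize(im[70:225,300:520],None,fx=3.6,fy=3.6,interpolation=cv2.INTER_CUBIC);cv2.imwrite('pics/w3c.png',c)
```

```text
155 None 159 None 163 None 167 None 171 (np.int64(426), np.int64(437), [0, 5, 133]) 175 (np.int64(425), np.int64(437), [29, 30, 130]) 179 (np.int64(419), np.int64(436), [3, 5, 72]) 183 (np.int64(419), np.int64(436), [3, 5, 77]) 187 (np.int64(419), np.int64(436), [2, 4, 82]) 191 (np.int64(419), np.int64(436), [3, 7, 90]) 195 (np.int64(418), np.int64(435), [14, 16, 69]) 199 (np.int64(418), np.int64(435), [4, 7, 66]) 203 (np.int64(418), np.int64(435), [0, 0, 61]) 207 (np.int64(418), np.int64(435), [1, 3, 72]) 211 (np.int64(416), np.int64(434), [7, 9, 64]) 215 None 219 None 
[[ 423   78   82   78 4898]]
```

View pics/w3c.png

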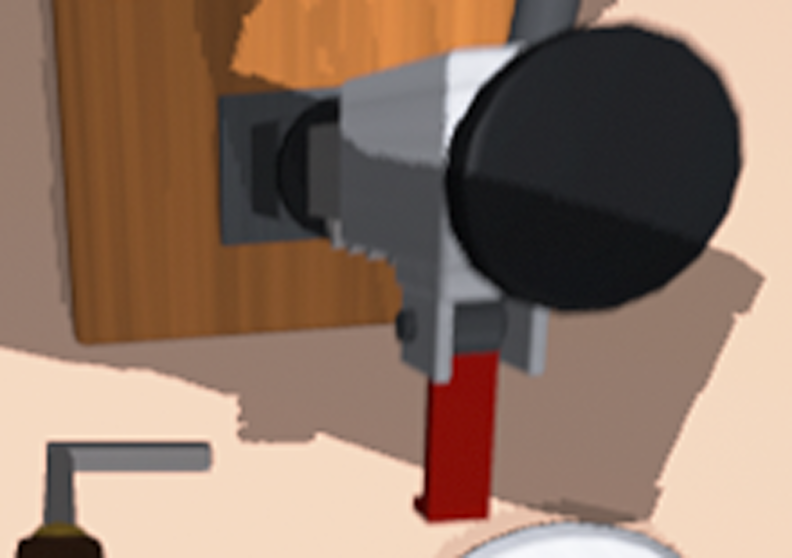

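```bash
cat > fit.py <<'E'
from h import *
from scipy.optimize import least_squares
c=read_camera('wrist')
s={'eef_pos':[486.1,41.0,293.9],'tcp_rot':[-1.563,-0.005,-1.348]}
cv=lambda a,b:np.array([300+(a+.5)/3.6-.5,70+(b+.5)/3.6-.5])
def res(p,full=False):
    x,y,a,H,dx,dy=p; Rz=R.from_euler('z',a)
    W=lambda P:proj(c,Rz.apply(np.array(P,float))+[x,y,0],s)+[dx,dy]
    r=[]
    pr=W([[-8,-88,H+192.5],[8,-88,H+192.5],[-95,-70,20],[8,-47,H+192.5]])
    ms=[cv(433,521),cv(489,518),cv(82,343),None]
    for q,m in zip(pr[:3],ms): r+=list(q-m)
    # edge points: board left, near
    def line(A,B,m):
        A,B=W([A,B]);d=(B-A)/np.linalg.norm(B-A);return np.cross(d,m-A)
    r.append(line([-95,-70,20],[-95,290,20],cv(57,40)));r.append(line([-95,-70,20],[95,-70,20],cv(390,323)))
    r.append(line([8,-88,H+192.5],[8,-47,H+192.5],cv(498,354)))
    t=np.linspace(0,2*np.pi,73);C=W(np.c_[26*np.cos(t),26*np.sin(t),0*t+H+251])
    r+=[C[:,0].max()-cv(741,0)[0],C[:,1].min()-cv(0,22)[1],C[:,1].max()-cv(0,310)[1]]
    return np.array(r+[dx/2,dy/2,])
f=least_squares(res,[564,140,0.225,15,0,0]);print(f.x,np.degrees(f.x[2]));print(f.fun.round(1))
J=f.jac;print('sd',np.sqrt(np.diag(np.linalg.inv(J.T@J))))
x,y,a,H=f.x[:4];print('tail',R.from_euler('z',a).apply([0,-64,187.5])+[x,y,0])
# toe: pixels at toe level for shaft check
g={'toe tip':cv(210,457),'toe shaft':cv(60,452)}
z=s['eef_pos'][2]-111.4
for k,v in g.items():print(k,onplane(c,[v],z,s).round(1))
print(readout.state()['eef_pos'])
E
python3 fit.py
```

```text
[ 5.64735821e+02  1.39820507e+02  2.98149129e-01  1.70812436e+01
  1.17931261e+00 -1.37927750e+00] 17.082686769682198
[-0.9 -0.7  0.4 -1.2 -0.5  1.2 -0.3 -0.2 -0.1  0.4 -0.6  1.4  0.6 -0.7]
sd [1.87652343 0.99289524 0.00769618 1.71105981 1.44336354 1.07043718]
tail [583.53591729  78.64407036 187.5       ]
toe tip [[528.6  51.8 182.5]]
toe shaft [[486.4  43.9 182.5]]
[486.26737223  39.06519223 292.75982778]fit.py:15: DeprecationWarning: Arrays of 2-dimensional vectors are deprecated. Use arrays of 3-dimensional vectors instead. (deprecated in NumPy 2.0)
  A,B=W([A,B]);d=(B-A)/np.linalg.norm(B-A);return np.cross(d,m-A)
```

Run:
```python
from h import *
plan([510.9,55.3,296.5],16.8,5,0)
```

```text
t 9.22 pos [486.3  39.1 292.8] |step| mm 5.9
[[[-0.21, -0.07, 0.55], [-0.1, -0.8, 0.1], 0], [[-0.2, -0.07, 0.56], [-0.1, -0.8, 0.1], 0], [[-0.19, -0.07, 0.56], [-0.1, -0.8, 0.1], 0], [[-0.18, -0.07, 0.56], [-0.1, -0.8, 0.1], 0], [[-0.18, -0.07, 0.56], [-0.1, -0.8, 0.1], 0]]
```

Emit:
apply_moves --increments '[[[-0.25,-0.1,0.7],[-0.1,-1.0,0.1],0],[[-0.25,-0.1,0.7],[-0.1,-1.0,0.1],0],[[-0.25,-0.1,0.7],[-0.1,-1.0,0.1],0],[[-0.18,-0.07,0.56],[-0.1,-0.8,0.1],0],[[0,0,0],[0,0,0],0]]'

```text
t: 9.85
eef_pos: [512.0, 55.3, 296.4]
tcp_rot: [-1.573, 0.003, -1.28]
ft_force: [0.2, -0.5, -1.1]
opening: 0.19
```

Run:
```python
from h import *
plan([563.2,71.2,296.5],16.8,10,0)
```

```text
t 9.85 pos [512.   55.3 296.4] |step| mm 5.4
[[[-0.01, -0.0, 0.54], [0.0, -0.0, -0.0], 0], [[-0.0, -0.0, 0.54], [0.0, -0.0, -0.0], 0], [[-0.0, -0.0, 0.54], [0.0, -0.0, -0.0], 0], [[-0.0, -0.0, 0.54], [0.0, -0.0, -0.0], 0], [[-0.0, -0.0, 0.54], [0.0, -0.0, -0.0], 0]]
[[[-0.0, -0.0, 0.54], [0.0, -0.0, -0.0], 0], [[-0.0, -0.0, 0.54], [0.0, -0.0, -0.0], 0], [[-0.0, -0.0, 0.54], [0.0, -0.0, -0.0], 0], [[-0.0, -0.0, 0.54], [0.0, -0.0, -0.0], 0], [[-0.0, -0.0, 0.54], [0.0, -0.0, -0.0], 0]]
```

Emit:
apply_moves --increments '[[[0,0,0.7],[0,0,0],0],[[0,0,0.7],[0,0,0],0],[[0,0,0.7],[0,0,0],0],[[0,0,0.7],[0,0,0],0],[[0,0,0.4],[0,0,0],0]]'

```text
t: 10.48
eef_pos: [544.6, 65.0, 296.3]
tcp_rot: [-1.573, 0.003, -1.28]
ft_force: [-0.3, -0.6, -1.6]
opening: 0.188
```

Run:
```python
from h import *
s=readout.state();print(s['ft_force'])
plan([563.2,71.2,296.5],16.8,4,0)
c=read_camera('wrist');im=c['img'][70:240,300:520];cv2.imwrite('pics/w4.png',cv2.resize(im,None,fx=3.6,fy=3.5,interpolation=cv2.INTER_CUBIC)[...,::-1])
```

```text
[-0.25040701 -0.61361611 -1.61417396]
t 10.47 pos [544.6  65.  296.3] |step| mm 4.9
[[[-0.01, -0.0, 0.49], [0.0, -0.0, -0.0], 0], [[-0.01, -0.0, 0.49], [0.0, -0.0, -0.0], 0], [[-0.01, -0.0, 0.49], [0.0, -0.0, -0.0], 0], [[-0.01, -0.0, 0.49], [0.0, -0.0, -0.0], 0]]
```

View pics/w4.png

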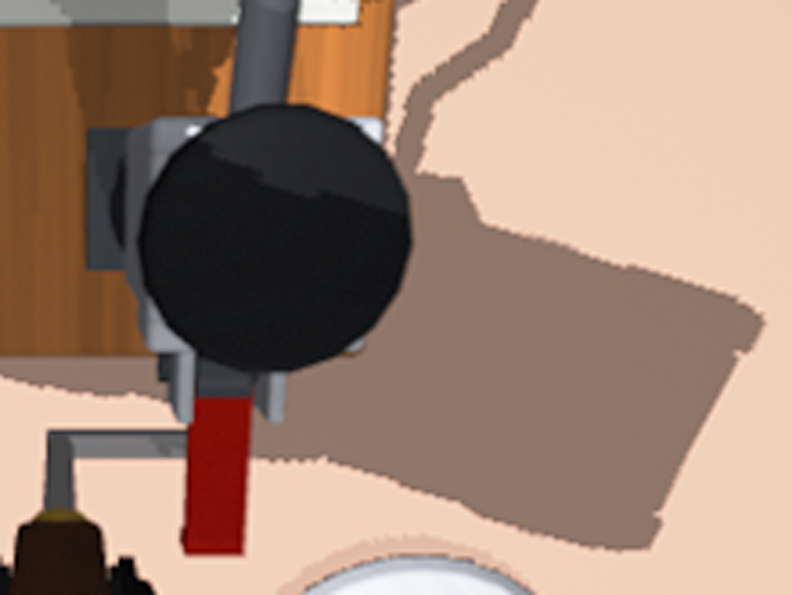

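The toe passes under the red tail, between the cheeks and the lip, and the shaft is about 43 mm from the tail's centre line. I'll go in another 21 mm or so.

Emit:
apply_moves --increments '[[[-0.02,0,0.6],[0,0,0],0],[[-0.02,0,0.6],[0,0,0],0],[[0,0,0.5],[0,0,0],0],[[0,0,0.4],[0,0,0],0],[[0,0,0],[0,0,0],0]]'

```text
t: 11.15
eef_pos: [566.3, 71.9, 296.2]
tcp_rot: [-1.573, 0.003, -1.28]
ft_force: [0.5, -0.8, -1.1]
opening: 0.19
```

Run:
```python
from h import *
import time
for i in range(4):
    s=readout.state();print(s['t'],s['eef_pos'].round(2),s['ft_force'].round(2),s['moment'].round(3))
    c=read_camera('wrist')
```

```text
11.15 [566.26  71.93 296.18] [ 0.45 -0.84 -1.06] [-0.02  -0.127  0.034]
11.2 [566.12  71.91 296.19] [ 0.23 -0.5  -1.01] [-0.046 -0.096  0.004]
11.25 [566.01  71.86 296.23] [ 0.2   0.05 -1.23] [ 0.001 -0.135 -0.048]
11.3 [565.94  71.82 296.27] [ 0.51 -1.1  -1.66] [ 0.053 -0.106 -0.075]
```

Emit:
apply_moves --increments '[[[0,-0.2,-0.1],[0,0,0],0],[[0,-0.2,-0.1],[0,0,0],0],[[0,-0.2,0],[0,0,0],0],[[0,-0.2,0],[0,0,0],0],[[0,-0.2,0],[0,0,0],0]]'

```text
t: 11.98
eef_pos: [563.7, 71.1, 307.3]
tcp_rot: [-1.573, 0.003, -1.28]
ft_force: [-0.3, -1.1, -1.0]
opening: 0.188
```

Emit:
apply_moves --increments '[[[0,-0.1,0],[0,0,0],0],[[0,-0.1,0],[0,0,0],0],[[0,-0.1,0],[0,0,0],0],[[0,-0.1,0],[0,0,0],0],[[0,0,0],[0,0,0],0]]'

```text
t: 12.6
eef_pos: [563.7, 71.1, 311.6]
tcp_rot: [-1.573, 0.003, -1.28]
ft_force: [0.2, -0.1, -1.0]
opening: 0.188
```

Emit:
apply_moves --increments '[[[0,-0.08,0],[0,0,0],0],[[0,-0.08,0],[0,0,0],0],[[0,-0.08,0],[0,0,0],0],[[0,-0.05,0],[0,0,0],0],[[0,0,0],[0,0,0],0]]'

```text
t: 13.22
eef_pos: [563.7, 71.1, 314.7]
tcp_rot: [-1.573, 0.003, -1.28]
ft_force: [0.0, -0.1, -1.8]
opening: 0.186
```

Emit:
apply_moves --increments '[[[0,-0.08,0],[0,0,0],0],[[0,-0.08,0],[0,0,0],0],[[0,-0.08,0],[0,0,0],0],[[0,-0.05,0],[0,0,0],0],[[0,0,0],[0,0,0],0]]'

```text
t: 13.85
eef_pos: [563.8, 71.1, 317.8]
tcp_rot: [-1.573, 0.003, -1.28]
ft_force: [-0.8, 0.2, -0.8]
opening: 0.188
```

Emit:
apply_moves --increments '[[[0,-0.08,0],[0,0,0],0],[[0,-0.08,0],[0,0,0],0],[[0,-0.06,0],[0,0,0],0],[[0,0,0],[0,0,0],0],[[0,0,0],[0,0,0],0]]'

```text
t: 14.48
eef_pos: [563.7, 71.1, 320.1]
tcp_rot: [-1.573, 0.003, -1.28]
ft_force: [0.3, 0.3, -1.3]
opening: 0.187
```

Run:
```python
from h import *
s=readout.state();print(s['t'],s['eef_pos'].round(2),s['ft_force'].round(2),s['moment'].round(3))
```

```text
14.475 [563.72  71.1  320.11] [ 0.3   0.27 -1.26] [-0.038 -0.12  -0.008]
```

Emit:
apply_moves --increments '[[[0,-0.08,0],[0,0,0],0],[[0,-0.08,0],[0,0,0],0],[[0,-0.08,0],[0,0,0],0],[[0,-0.05,0],[0,0,0],0],[[0,0,0],[0,0,0],0]]'

```text
t: 15.1
eef_pos: [563.8, 71.1, 322.1]
tcp_rot: [-1.574, 0.003, -1.28]
ft_force: [0.7, 0.4, -4.0]
opening: 0.191
```

Run:
```python
from h import *
s=readout.state();print(s['t'],s['eef_pos'].round(2),s['ft_force'].round(2),s['moment'].round(3))
c=read_camera('wrist');im=c['img'][80:240,300:480];cv2.imwrite('pics/w5.png',cv2.resize(im,None,fx=3.6,fy=3.6,interpolation=cv2.INTER_CUBIC)[...,::-1])
for i in range(3):
    s=readout.state();print(s['t'],s['eef_pos'].round(2),s['ft_force'].round(2),s['moment'].round(3));read_camera('side')
```

```text
15.1 [563.77  71.05 322.14] [ 0.7   0.41 -4.03] [ 0.038 -0.371  0.016]
15.15 [563.75  71.04 322.14] [ 1.82  0.65 -3.58] [-0.084 -0.392 -0.051]
15.2 [563.75  71.06 322.14] [ 0.49  0.03 -5.21] [-0.016 -0.358 -0.023]
15.25 [563.75  71.06 322.14] [ 0.12  0.89 -5.14] [-0.023 -0.394 -0.014]
```

View pics/w5.png

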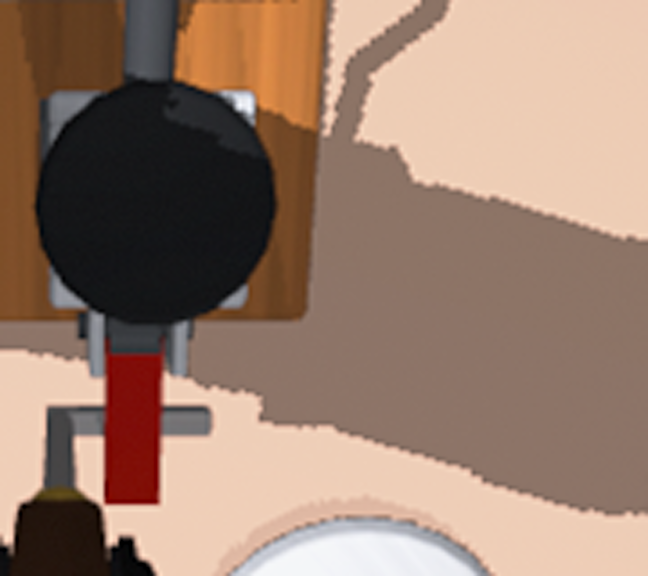

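Contact: the vertical force steps from about −1.3 to −4.5 N at TCP z ≈ 321–322. The picture shows the toe centred under the tail, so I'll ease up from here.

Emit:
apply_moves --increments '[[[0,-0.1,0],[0,0,0],0],[[0,-0.1,0],[0,0,0],0],[[0,-0.1,0],[0,0,0],0],[[0,-0.1,0],[0,0,0],0],[[0,0,0],[0,0,0],0]]'

```text
t: 15.92
eef_pos: [563.8, 71.0, 326.4]
tcp_rot: [-1.574, 0.003, -1.28]
ft_force: [0.6, 0.3, -4.2]
opening: 0.191
```

```bash
cat > st.py <<'E'
from h import *
S=[]
for i in range(4):
    S.append(readout.state()); 
    if i<3: read_camera('wrist')
s=S[-1];print(s['t'],s['eef_pos'].round(2),np.degrees(s['tcp_rot']).round(2),'F',np.mean([q['ft_force'] for q in S],0).round(2),'M',np.mean([q['moment'] for q in S],0).round(3),s['opening'])
E
python3 st.py
```

```text
16.075 [563.77  71.   326.35] [-90.17   0.16 -73.36] F [ 0.86 -0.39 -4.53] M [-0.052 -0.379 -0.018] 0.18844623177654674
```

Emit:
apply_moves --increments '[[[0,-0.08,0],[0,0,0],0],[[0,-0.08,0],[0,0,0],0],[[0,-0.04,0],[0,0,0],0],[[0,0,0],[0,0,0],0],[[0,0,0],[0,0,0],0]]'

```text
t: 16.7
eef_pos: [563.6, 71.1, 328.1]
tcp_rot: [-1.575, 0.003, -1.28]
ft_force: [1.5, -0.2, -6.9]
opening: 0.188
```

```bash
python3 st.py
```

```text
16.85 [563.63  71.06 328.15] [-90.21   0.18 -73.35] F [ 1.24  0.37 -7.06] M [-0.045 -0.45  -0.012] 0.18798656456624702
```

Emit:
apply_moves --increments '[[[0,-0.06,0],[0,0,0],0],[[0,-0.06,0],[0,0,0],0],[[0,-0.04,0],[0,0,0],0],[[0,0,0],[0,0,0],0],[[0,0,0],[0,0,0],0]]'

```text
t: 17.48
eef_pos: [563.6, 71.1, 329.5]
tcp_rot: [-1.575, 0.003, -1.28]
ft_force: [1.3, 0.8, -7.6]
opening: 0.187
```

```bash
python3 st.py
python3 - <<'E'
from h import *
c=read_camera('wrist');im=c['img'][80:240,300:480];cv2.imwrite('pics/w6.png',cv2.resize(im,None,fx=3.6,fy=3.6,interpolation=cv2.INTER_CUBIC)[...,::-1])
E
```

```text
17.625 [563.66  71.06 329.52] [-90.23   0.19 -73.36] F [ 1.81  0.55 -7.74] M [-0.048 -0.506 -0.018] 0.18856889743298827
```

View pics/w6.png

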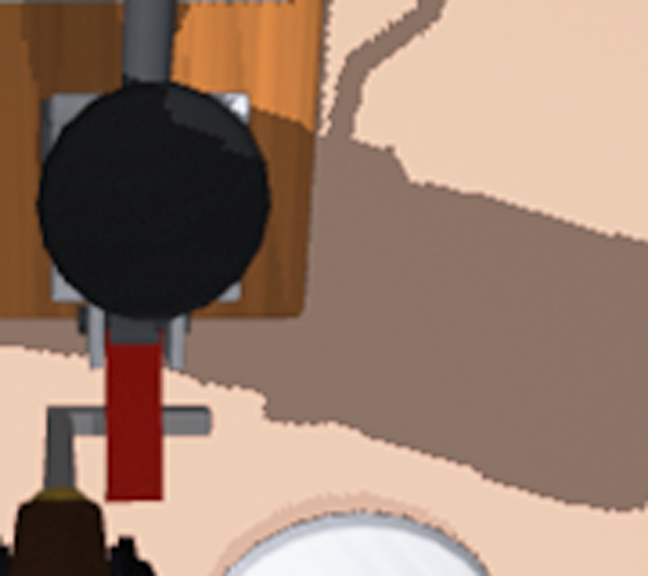

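The load is now a steady 6 N or so and the tail has tipped up, so the pawl is free. I'll lower gently.

Emit:
apply_moves --increments '[[[0,0.1,0],[0,0,0],0],[[0,0.2,0],[0,0,0],0],[[0,0.2,0],[0,0,0],0],[[0,0.2,0],[0,0,0],0],[[0,0.2,0],[0,0,0],0]]'

```text
t: 18.3
eef_pos: [563.6, 71.1, 320.2]
tcp_rot: [-1.574, 0.003, -1.28]
ft_force: [2.0, 0.2, -6.2]
opening: 0.188
```

```bash
python3 st.py
```

```text
18.45 [563.61  71.04 320.14] [-90.23   0.18 -73.36] F [ 2.03  0.58 -7.1 ] M [-0.039 -0.535  0.002] 0.18882192427209227
```

Emit:
apply_moves --increments '[[[0,0.25,0],[0,0,0],0],[[0,0.3,0],[0,0,0],0],[[0,0.3,0],[0,0,0],0],[[0,0.3,0],[0,0,0],0],[[0,0.3,0],[0,0,0],0]]'

```text
t: 19.08
eef_pos: [563.6, 71.1, 304.9]
tcp_rot: [-1.574, 0.003, -1.28]
ft_force: [0.7, -0.3, -7.2]
opening: 0.187
```

Emit:
apply_moves --increments '[[[0,0.3,0],[0,0,0],0],[[0,0.3,0],[0,0,0],0],[[0,0.3,0],[0,0,0],0],[[0,0.3,0],[0,0,0],0],[[0,0.3,0],[0,0,0],0]]'

```text
t: 19.7
eef_pos: [563.6, 71.1, 288.9]
tcp_rot: [-1.574, 0.003, -1.28]
ft_force: [0.9, 0.3, -6.0]
opening: 0.188
```

```bash
python3 st.py
```

```text
19.85 [563.58  71.09 288.85] [-90.21   0.17 -73.36] F [ 2.01  0.16 -7.04] M [-0.046 -0.595 -0.024] 0.18870989011180167
```

Emit:
apply_moves --increments '[[[0,0.3,0],[0,0,0],0],[[0,0.3,0],[0,0,0],0],[[0,0.3,0],[0,0,0],0],[[0,0.3,0],[0,0,0],0],[[0,0.3,0],[0,0,0],0]]'

```text
t: 20.48
eef_pos: [563.6, 71.1, 273.2]
tcp_rot: [-1.574, 0.003, -1.28]
ft_force: [2.5, -0.7, -5.3]
opening: 0.182
```

Emit:
apply_moves --increments '[[[0,0.15,0],[0,0,0],0],[[0,0.15,0],[0,0,0],0],[[0,0.15,0],[0,0,0],0],[[0,0.15,0],[0,0,0],0],[[0,0,0],[0,0,0],0]]'

```text
t: 21.1
eef_pos: [563.5, 71.1, 266.6]
tcp_rot: [-1.574, 0.003, -1.28]
ft_force: [2.2, -0.3, -8.2]
opening: 0.19
```

```bash
python3 st.py
```

```text
21.25 [563.56  71.08 266.67] [-90.19   0.16 -73.35] F [ 1.88  0.06 -7.85] M [-0.085 -0.516 -0.011] 0.1924679554507786
```

Emit:
apply_moves --increments '[[[0,0.15,0],[0,0,0],0],[[0,0.15,0],[0,0,0],0],[[0,0.15,0],[0,0,0],0],[[0,0.1,0],[0,0,0],0],[[0,0,0],[0,0,0],0]]'

```text
t: 21.88
eef_pos: [563.6, 71.1, 261.0]
tcp_rot: [-1.574, 0.003, -1.28]
ft_force: [1.4, 0.4, -6.8]
opening: 0.187
```

```bash
python3 st.py
```

```text
22.025 [563.53  71.09 260.99] [-90.19   0.16 -73.35] F [ 1.43  0.21 -7.05] M [-0.077 -0.511 -0.013] 0.19136987854223314
```

Emit:
apply_moves --increments '[[[0,0.12,0],[0,0,0],0],[[0,0.12,0],[0,0,0],0],[[0,0.1,0],[0,0,0],0],[[0,0,0],[0,0,0],0],[[0,0,0],[0,0,0],0]]'

```text
t: 22.65
eef_pos: [563.6, 70.8, 258.6]
tcp_rot: [-1.573, 0.002, -1.28]
ft_force: [0.1, -1.5, -2.1]
opening: 0.185
```

```bash
python3 st.py
```

```text
22.8 [563.66  70.78 258.57] [-90.12   0.1  -73.35] F [ 0.12 -1.24 -2.16] M [-0.253 -0.19  -0.025] 0.190213330746897
```

Emit:
apply_moves --increments '[[[0,0.15,0],[0,0,0],0],[[0,0.2,0],[0,0,0],0],[[0,0.2,0],[0,0,0],0],[[0,0.2,0],[0,0,0],0],[[0,0,0],[0,0,0],0]]'

```text
t: 23.42
eef_pos: [563.6, 71.0, 250.5]
tcp_rot: [-1.573, 0.002, -1.28]
ft_force: [-0.6, 0.6, -1.5]
opening: 0.188
```

```bash
python3 st.py
```

```text
23.575 [563.67  71.01 250.75] [-90.1    0.12 -73.35] F [-0.1   0.07 -1.1 ] M [-0.004 -0.127 -0.014] 0.1909523500926824
```

Emit:
apply_moves --increments '[[[0,0.3,0],[0,0,0],0],[[0,0.2,0],[0,0,0],0],[[0,0,-0.6],[0,0,0],0],[[0,0,-1.0],[0,0,0],0],[[0,0,-1.2],[0,0,0],0]]'

```text
t: 24.2
eef_pos: [535.4, 62.7, 245.3]
tcp_rot: [-1.573, 0.002, -1.28]
ft_force: [0.1, -0.4, -0.4]
opening: 0.187
```

Emit:
apply_moves --increments '[[[0,0,-1.2],[0,0,0],0],[[0,0,-1.5],[0,0,0],0],[[0,0,-1.5],[0,0,0],0],[[0,0,-1.0],[0,0,0],0],[[0,0,0],[0,0,0],0]]'

```text
t: 24.82
eef_pos: [480.6, 46.3, 246.1]
tcp_rot: [-1.572, 0.002, -1.28]
ft_force: [-0.0, -1.0, -1.3]
opening: 0.186
```

```bash
python3 st.py
python3 - <<'E'
from h import *
s=readout.state();c=read_camera('wrist');save(c,'w7.png')
for r in nets.mark_of(c,'rod')[:1]+nets.mark_of(c,'rod_toe')[:1]:print(round(r['confidence'],2),np.round(towld(c,r['point'],s),1))
E
```

```text
24.975 [481.52  46.54 245.93] [-90.05   0.11 -73.35] F [ 0.19 -0.4  -0.86] M [-0.022 -0.119 -0.015] 0.18827209128982228
0.63 [485.5  46.4 251.4]
0.81 [524.4  60.7 125.5]
```

View pics/w7.png

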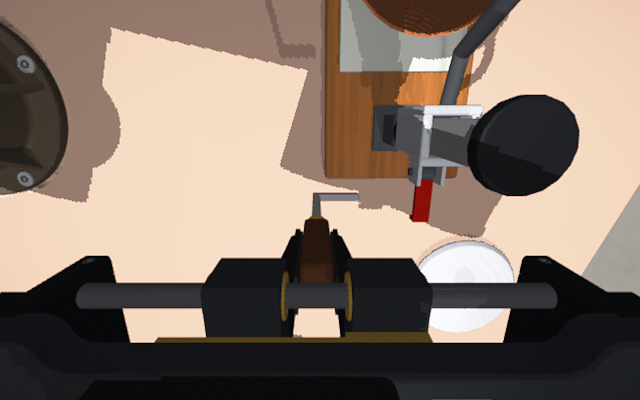

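The lamp carriage sits well below the cap and the rod is unchanged in the grip, toe at (316–358,197). Now back to the holder.

Run:
```python
from h import *
plan([473.1,-289.9,215],24.55,10,0)
```

```text
t 25.12 pos [481.5  46.6 245.7] |step| mm 33.8
[[[3.2, 0.3, -1.04], [0.0, -0.8, -0.0], 0], [[3.19, 0.3, -1.09], [0.0, -0.8, -0.0], 0], [[3.17, 0.3, -1.13], [0.0, -0.8, -0.0], 0], [[3.15, 0.3, -1.18], [0.0, -0.8, -0.0], 0], [[3.14, 0.3, -1.22], [0.0, -0.8, -0.0], 0]]
[[[3.12, 0.3, -1.26], [0.0, -0.8, -0.0], 0], [[3.1, 0.31, -1.31], [0.0, -0.8, -0.0], 0], [[3.08, 0.31, -1.35], [0.0, -0.8, -0.0], 0], [[3.07, 0.31, -1.39], [0.0, -0.8, -0.0], 0], [[3.05, 0.31, -1.43], [0.0, -0.8, -0.0], 0]]
```

Emit:
apply_moves --increments '[[[3.2,0.3,-1.0],[0,-0.8,0],0],[[3.2,0.3,-1.1],[0,-0.8,0],0],[[3.2,0.3,-1.15],[0,-0.8,0],0],[[3.15,0.3,-1.2],[0,-0.8,0],0],[[3.15,0.3,-1.2],[0,-0.8,0],0]]'

```text
t: 25.75
eef_pos: [479.3, -125.0, 229.6]
tcp_rot: [-1.572, 0.002, -1.203]
ft_force: [0.5, 0.2, -1.0]
opening: 0.186
```

Emit:
apply_moves --increments '[[[3.1,0.3,-1.25],[0,-0.8,0],0],[[3.1,0.3,-1.3],[0,-0.8,0],0],[[3.1,0.3,-1.35],[0,-0.8,0],0],[[3.05,0.3,-1.4],[0,-0.8,0],0],[[0,0,0],[0,0,0],0]]'

```text
t: 26.38
eef_pos: [477.7, -266.0, 215.6]
tcp_rot: [-1.572, 0.003, -1.147]
ft_force: [-1.0, 0.8, -1.1]
opening: 0.189
```

Run:
```python
from h import *
plan([473.1,-289.9,200],24.55,3,0)
```

```text
t 26.38 pos [ 477.7 -266.   215.6] |step| mm 9.6
[[[0.67, 0.52, -0.47], [0.0, -0.1, -0.1], 0], [[0.66, 0.52, -0.47], [0.0, -0.1, -0.1], 0], [[0.66, 0.52, -0.47], [0.0, -0.1, -0.1], 0]]
```

Emit:
apply_moves --increments '[[[0.67,0.5,-0.47],[0,-0.1,-0.1],0],[[0.67,0.5,-0.47],[0,-0.1,-0.1],0],[[0.67,0.5,-0.47],[0,-0.1,-0.1],0],[[0,0,0],[0,0,0],0],[[0,0,0],[0,0,0],0]]'

```text
t: 27.0
eef_pos: [473.0, -289.7, 199.3]
tcp_rot: [-1.572, -0.001, -1.14]
ft_force: [-0.3, -0.2, -1.3]
opening: 0.192
```

Run:
```python
from h import *
s=readout.state();plan([473.1,-289.9,185],24.55,4,0)
print(np.degrees(s['tcp_rot']).round(2))
c=read_camera('wrist');cv2.imwrite('pics/w8.png',cv2.resize(c['img'][110:290,240:420],None,fx=3.3,fy=3.3,interpolation=cv2.INTER_CUBIC)[...,::-1])
```

```text
t 27.0 pos [ 473.  -289.7  199.3] |step| mm 3.6
[[[0.0, 0.36, 0.0], [0.0, 0.0, 0.0], 0], [[0.0, 0.36, 0.0], [0.0, 0.0, 0.0], 0], [[0.0, 0.36, -0.0], [0.0, 0.0, 0.0], 0], [[0.0, 0.36, -0.0], [0.0, 0.0, 0.0], 0]]
[-9.008e+01 -8.000e-02 -6.532e+01]
```

View pics/w8.png

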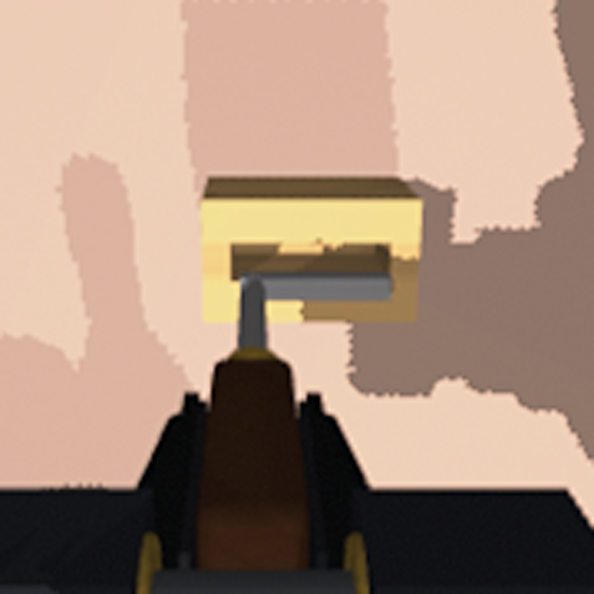

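Viewed from above, the toe is parallel to the slot and just short of it in the picture, as expected at this height. The TCP is over the original grasp point, so I'll lower it in.

Emit:
apply_moves --increments '[[[0,0.5,0],[0,0,0],0],[[0,0.5,0],[0,0,0],0],[[0,0.5,0],[0,0,0],0],[[0,0.4,0],[0,0,0],0],[[0,0.4,0],[0,0,0],0]]'

```text
t: 27.68
eef_pos: [473.2, -289.3, 175.0]
tcp_rot: [-1.572, -0.002, -1.139]
ft_force: [0.5, 0.5, -1.4]
opening: 0.189
```

```bash
python3 st.py
python3 - <<'E'
from h import *
plan([473.1,-289.9,155],24.55,5,0)
E
```

```text
27.825 [ 473.19 -289.3   175.17] [-90.07  -0.1  -65.29] F [ 0.05  0.26 -1.  ] M [ 0.012 -0.114  0.032] 0.18880731265016457
t 27.82 pos [ 473.2 -289.3  175.2] |step| mm 4.0
[[[0.01, 0.4, -0.01], [0.0, 0.0, 0.0], 0], [[0.01, 0.4, -0.01], [0.0, 0.0, 0.0], 0], [[0.01, 0.4, -0.01], [0.0, 0.0, 0.0], 0], [[0.01, 0.4, -0.01], [0.0, 0.0, 0.0], 0], [[0.01, 0.4, -0.01], [0.0, 0.0, 0.0], 0]]
```

Emit:
apply_moves --increments '[[[0.03,0.2,-0.02],[0,0.1,0],0],[[0.02,0.3,-0.02],[0,0.1,0],0],[[0.01,0.4,0],[0,0,0],0],[[0,0.4,0],[0,0,0],0],[[0,0,0],[0,0,0],0]]'

```text
t: 28.45
eef_pos: [473.1, -290.2, 161.4]
tcp_rot: [-1.572, -0.002, -1.143]
ft_force: [0.3, 0.2, -1.4]
opening: 0.187
```

```bash
python3 st.py
```

```text
28.6 [ 473.27 -290.3   161.89] [-90.05  -0.15 -65.51] F [-0.04 -0.13 -0.99] M [-0.008 -0.09   0.01 ] 0.18543920163496255
```

In the slot with no contact force. Continuing down.

Emit:
apply_moves --increments '[[[-0.03,0.4,0],[0,0,0],0],[[0,0.5,0],[0,0,0],0],[[0,0.5,0],[0,0,0],0],[[0,0.5,0],[0,0,0],0],[[0,0.4,0],[0,0,0],0]]'

```text
t: 29.22
eef_pos: [473.2, -290.1, 137.5]
tcp_rot: [-1.571, -0.003, -1.143]
ft_force: [-0.3, -0.3, -0.2]
opening: 0.188
```

```bash
python3 st.py
```

```text
29.375 [ 473.19 -290.07  137.67] [-90.04  -0.16 -65.5 ] F [-0.02 -0.07 -0.98] M [ 0.014 -0.097 -0.011] 0.1876217413661167
```

Emit:
apply_moves --increments '[[[0,0.2,0],[0,0,0],0],[[0,0.2,0],[0,0,0],0],[[0,0.15,0],[0,0,0],0],[[0,0.1,0],[0,0,0],0],[[0,0,0],[0,0,0],0]]'

```text
t: 30.0
eef_pos: [473.4, -290.2, 131.1]
tcp_rot: [-1.571, -0.004, -1.143]
ft_force: [0.4, -0.8, -0.8]
opening: 0.189
```

```bash
python3 st.py
```

```text
30.15 [ 473.42 -290.27  131.25] [-90.01  -0.21 -65.5 ] F [-0.   -0.64 -0.73] M [ 0.012 -0.082  0.012] 0.1890881731558864
```

Emit:
apply_moves --increments '[[[0,0.08,0],[0,0,0],0],[[0,0.08,0],[0,0,0],0],[[0,0.05,0],[0,0,0],0],[[0,0,0],[0,0,0],0],[[0,0,0],[0,0,0],0]]'

```text
t: 30.78
eef_pos: [473.5, -290.3, 129.4]
tcp_rot: [-1.571, -0.004, -1.143]
ft_force: [-0.1, 0.5, -0.0]
opening: 0.187
```

```bash
python3 st.py
```

```text
30.925 [ 473.46 -290.36  129.45] [-90.01  -0.24 -65.5 ] F [-0.02 -0.12  0.05] M [ 0.007 -0.062  0.01 ] 0.18877167594147443
```

The toe is on the slot floor: z is 129.45, the same as when I grasped it, and the rod's weight is off the wrist. Releasing.

Emit:
apply_moves --increments '[[[0,0,0],[0,0,0],2.2],[[0,0,0],[0,0,0],3.0],[[0,0,0],[0,0,0],5.0],[[0,0,0],[0,0,0],7.0],[[0,0,0],[0,0,0],7.0]]'

```text
t: 31.55
eef_pos: [473.6, -290.4, 129.5]
tcp_rot: [-1.571, -0.004, -1.143]
ft_force: [-0.2, -0.5, -0.4]
opening: 0.572
```

Emit:
apply_moves --increments '[[[0,0,0],[0,0,0],7.0],[[0,0,0],[0,0,0],7.0],[[0,-0.6,0],[0,0,0],7.0],[[0,-1.2,0],[0,0,0],7.0],[[0,-2.0,0],[0,0,0],7.0]]'

```text
t: 32.17
eef_pos: [473.2, -290.0, 168.6]
tcp_rot: [-1.572, -0.003, -1.143]
ft_force: [-0.7, 0.5, -0.1]
opening: 0.736
```

Emit:
apply_moves --increments '[[[0,-2.5,0],[0,0,0],7.0],[[0,-3.0,0],[0,0,0],7.0],[[0,-3.0,0],[0,0,0],7.0],[[0,-3.0,0],[0,0,0],7.0],[[0,-2.0,0],[0,0,0],7.0]]'

```text
t: 32.8
eef_pos: [472.6, -289.2, 312.9]
tcp_rot: [-1.57, -0.006, -1.143]
ft_force: [0.0, -0.0, 0.0]
opening: 0.736
```

```bash
python3 st.py
python3 - <<'E'
from h import *
s=readout.state();c=read_camera('wrist')
for th in['rod','holder']:
    for r in nets.mark_of(c,th)[:1]:print(th,round(r['confidence'],2),np.round(towld(c,r['point'],s),1))
w=c['img'];d=read_camera('side');sd=cv2.resize(d['img'][100:300,180:500],(640,400),interpolation=cv2.INTER_CUBIC)
for th in['rod','cups','oil_bottle','alu_lid']:
    for r in nets.mark_of(d,th)[:1]:print(th,round(r['confidence'],2),np.round(towld(d,r['point']),1))
cv2.imwrite('pics/f.png',np.vstack([cv2.resize(w[60:260,160:480],(450,281)),cv2.resize(sd,(450,281))])[...,::-1])
E
```

```text
32.95 [ 472.67 -289.24  311.54] [-89.95  -0.34 -65.5 ] F [-0.18  0.15  0.57] M [-0.    -0.117  0.019] 0.7388459530554783
rod 0.55 [ 474.5 -287.8  134.9]
rod 0.49 [ 472.9 -293.3  134.3]
cups 0.81 [ 7.116e+02 -2.830e+02  2.000e-01]
oil_bottle 0.83 [ 543.9 -523.5    1.7]
alu_lid 0.97 [767.3 -73.6  -2. ]
```

View pics/f.png

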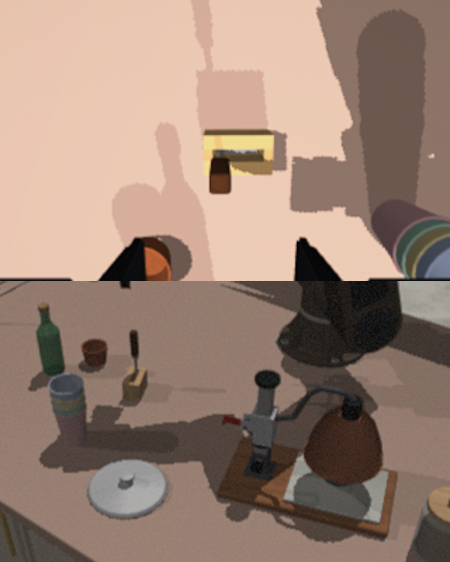

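The rod stands upright in its holder, the lamp is low over the bowl, and the other things look undisturbed. Handing in.

```bash
python3 -c "
from h import *
print(env.job_done(), readout.state()['t'])"
```

```text
the job is handed in; nothing more can be done
the job is handed in; nothing more can be done
```

The lamp is down on its lower collar and the rod is back upright in its holder. I handed in at about 33 s of the 67 s allowed; no verdict came back.

- **Release:** I took the rod by its handle and felt the toe touch the tail at TCP z of about 321 mm, which puts H at about 22 mm. Easing up about 7 mm freed the pawl, and about 6 N of lamp weight then hung on the rod. I went only 1.4 mm higher, so the lamp never pressed against the cap.
- **Lowering:** The lamp came down about 70 mm on the rod. Its weight came off the toe at z of about 259 mm, which fits the collar rather than a tooth. The toe then dropped free with no force on it before I withdrew it.
- **Putting the rod back:** It went into the slot without touching the sides and reached the floor at the same height as when I took it (129.4 mm). I opened the gripper, moved clear, and saw no force on the wrist.
- **Last checks:** The final pictures show the rod upright, the lamp low over the bowl, and the cups, bottle, salt pot and lid where they were.

Two checks were imperfect. My picture-based estimate of H was 17 ± 2 mm, lower than the 22 mm I felt, and I used the felt value. The grip is fixed at 30 N, below the advised 40 N, but the rod did not slip.

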